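# Charge the casting crucible from the weighing cup

## Robot

A 7-joint arm with a two-finger parallel gripper is mounted at the origin on the work surface. World frame = base frame: x ahead of the robot, y to its left, z up, the work surface at z = 0. Lengths are in m, angles in rad, forces in N, time in s.
With the tool pointing down it reaches from about 0.4 to 0.85 m from the base axis. Payload 4.5 kg.
Tool frame: the origin (TCP) lies between the finger pads; the fingertips stand 19 mm ahead of it and the grasp point (between the pads) is the TCP (r.tips_ahead is the distance from the TCP to the fingertips, in m); z points along the fingers, y is the line along which they close (so a half turn about z gives the same grasp; the last joint's range is limited). The gripper opens to 88 mm and grips with 3 to 60 N. Pads are 18 mm wide; open, the fingers measure 123 mm over their backs; the gripper's body (75 mm by 187 mm) begins 45 mm behind the grasp point.
Start: joints at [1.333, 0.689, -0.195, 1.565, 0.157, 0.902, -0.215], TCP at [0.168, -0.602, 0.258] pointing down, gripper open.
Joint ranges: [-3.01, 3.01], [-0.46, 2.08], [-1.47, 1.51], [0.13, 2.56], [-1, 4.14], [0.04, 2.09], [-2.66, 2.66]. Speed limits (rad/s): [2.57, 2.57, 3.14, 3.14, 3.14, 3.14, 3.14].

## Interface

Orientations are given as a unit quaternion [x, y, z, w].
In Python, from plant import r, cams, models gives the robot as it stands. The module is installed in compiled form; this text tells all that it offers.
- The arm moves only by the tool jog_arm, never from a script. Its arguments are lists of equal length, an entry for each row: "turn": the turn, a rotation vector about the tool's x, y, z in rad, a list of three; "translation": the shift along the tool's x, y, z in m, a list of three; "grip": the closure, from 0 (fully open) to 1 (shut). In form: {"turn": [[ax, ay, az], ...], "translation": [[tx, ty, tz], ...], "grip": [grip, ...]}. A call has 1 to 20 rows; each row is the pose to reach, as a shift and turn from the pose commanded when the call began, along the tool's axes at that moment; what a row does not reach only later rows make up. A row lasts 1/8 s, in which the tool goes at most 62.5 mm and 10.7 degrees, less where a joint would pass 70% of its speed; a pose out of reach is approached as far as the arm can. A call with a gripper value outside its range is refused whole. The fingers move at their own pace and stop on an object; "force" is the grip in N (left out, the last holds). Time passes only in rows, so rows that repeat a pose let the fingers close. It gives the time, the measured TCP pose, the force, the opening and the grip force at its end, in the units of the state.
- r.get_state(): the state, without advancing time (a new reading comes with each control period).
- cams.snapshot(name): name is "side" or "top"; returns the picture (420x560x3 uint8, red, green, blue); there is no depth.
- cams.camera_params(name): a dict with "fx", "fy", "cx", "cy" (pixels), "k1" (the pictures are not rectified: a ray, as slopes to the right and down, at radius r is drawn at 1 + k1 r^2 times it, then the intrinsics apply), "eye" and "orientation" of the camera in the world. Camera axes: x right, y up, looking along -z (the intrinsics and any distortion apply to the point x, -y, -z); pixel columns grow to the right and rows downward; lengths in m; the calibration is good to about 2 mm. A picture is of the moment at which its call begins. camera_params takes no time and is no camera call.
- r.finish_job(): hands the job in; it is judged then, once.
Trained networks look in the newest picture that a camera, given by its name, has taken for a name from the list of things; names that differ only in an ending like _2 or _b are one class to them, and where a whole thing is asked for, a point or a joint stands for the part that bears it (a point fixed in the world has none). Each returns a list of dicts, best first, with "p" (0 to 1); they miss things now and then, are a little off and sometimes report something else, mostly with a low value. They report only what shows in the picture. A call takes as long as a camera call. They do not tell look-alikes from the thing itself.
- models.find_in(camera, name): "position" ([x, y, z] in m, in world coordinates, good to about 4 mm: the middle of the surface that is visible of it).
- models.masks_of(camera, name): "pixels" (420x560 bool, what is visible of it).
- models.place_of(camera, name): "position" ([x, y, z] in m, in world coordinates, good to about 4 mm: a listed point, or the origin of a listed thing).
The state is a dict: "clock": time; "q": joint angles; "qd": joint speeds; "joint_torque": joint torques, N m; "tool_pos": TCP position; "eef_rot": TCP orientation; "contact_force": force on the tool from outside, world axes, zero at the start; "moment": the same for the moment, N m; "opening": opening from 0.0 (shut) to 1.0 (fully open); "finger_force": force on a finger pad.
Only numpy, scipy, OpenCV 4.12 (cv2) and the standard library are available. Lean on these libraries where they do the work, as an engineer would, in place of code of your own. Each camera call takes 0.05 s, during which the arm holds its last target. There are 200 camera calls.

## Task

Tip the weighed alloy pellets from the steel cup on the balance into the white ceramic crucible: rest the cup's lip lightly on the crucible's rim first, then tip it there, so that every pellet rolls in and none drops from a height or spills. The ceramic is brittle, so do not press hard on it, and leave both crucibles in their seats. Then stand the empty cup upright on the balance pan again, about in the middle, without disturbing the black graphite crucible, the plaster cast or the dropper bottle.

Things in the scene. Friction and masses are not known exactly. Their poses are not given: they have to be found in the camera images.
- cup_mid (a point): centre (half-way up, on the axis) of the loose round steel weighing cup, open at the top: 58 mm tall, outer radius 26.5 mm at the foot and 28.5 mm at the rim, wall 2.5 mm, floor 3 mm, 50 to 95 g empty; z along its axis to the mouth. It starts upright on the balance pan with the five pellets loose on its floor. It may be gripped across any diameter and tipped to any side
- cup: the same cup, origin at the centre of its underside. Its wall is nearly straight: pellets begin to roll out when it is tipped about 90 degrees and all leave by about 105. A hand straight above it would then lie level in front of the mouth, so grip it with the hand leaning some 45 degrees away from the side to which it will be tipped
- cup_rim (a point): centre of the cup's mouth, in the plane of its rim (58 mm above its foot on its axis)
- pellet0_center (a point): centre of one of five loose bright alloy balls, 14 mm across, 12 g each, hard and freely rolling
- pellet1_center (a point): centre of alloy ball 2 of five, alike
- pellet2_center (a point): centre of alloy ball 3 of five, alike
- pellet3_center (a point): centre of alloy ball 4 of five, alike
- pellet4_center (a point): centre of alloy ball 5 of five, alike
- crucible: the white ceramic crucible, loose, 62 mm tall, outer radius 30 mm at the foot and 36 mm at the rim, wall 6 mm (mouth 60 mm wide), floor 7 mm thick, 190 g; z up along its axis, origin at the centre of its underside. It stands about 12 mm deep in a round seat of the firebrick with 1 to 2 mm of play. More than 18 N would crack it; a cup lowered on to it faster than about 15 mm/s can hit that hard
- crucible_rim (a point): centre of the white crucible's mouth, in the plane of its rim, 62 mm above its underside; about 82 mm above the bench
- graphite: the black graphite crucible, same size and shape, in the other seat of the firebrick; axis 116 mm from that of the white one. It must stay empty and where it is
- brick: fixed cream firebrick, 114 mm along its x, 230 mm along its y, 32 mm high, origin at the centre of its underside; the two seats lie on its y axis at +58 and -58 mm, and either may hold the white crucible
- balance: fixed white laboratory balance, 235 mm along its x (display end at -x), 170 mm along its y, casing 54 mm high; origin at the centre of its underside. It and the firebrick lie side by side, either one to the left
- pan (a point): centre of the top face of the balance's round steel pan, 120 mm across, 67 mm above the bench; the pan does not give way
- cast_top (a point): top centre of a loose plaster cast of a lower jaw (56 by 66 mm, 27 mm high) on the bench, a bystander
- dropper_mid (a point): half-way up the axis of a loose black dropper bottle (28 mm across, 68 mm tall) on the bench, a bystander
There are look-alikes about, which are no part of the job. Leave any yellow look-alike of the crucible alone. Leave any blue look-alike of the cup alone.

How it is judged:
On the way, in this order (a step that is already met when the one before it is completed fails the run):
1. the lip of the cup rests on the rim of the white crucible with all five pellets still in the cup (contact force between cup and crucible above 0.8 N and z of cup_rim in the frame of crucible_rim below 0.04 m and distance between each of pellet0_center, pellet1_center, pellet2_center, pellet3_center, pellet4_center and cup_mid below 0.04 m), for 0.2 s.
2. all five pellets are in the white crucible (horizontal distance between each of pellet0_center, pellet1_center, pellet2_center, pellet3_center, pellet4_center and crucible_rim below 0.028 m and z of pellet0_center in the frame of crucible_rim between -0.062 and -0.008 m and z of pellet1_center in the frame of crucible_rim between -0.062 and -0.008 m and z of pellet2_center in the frame of crucible_rim between -0.062 and -0.008 m and z of pellet3_center in the frame of crucible_rim between -0.062 and -0.008 m and z of pellet4_center in the frame of crucible_rim between -0.062 and -0.008 m), for 0.2 s.
At the end, for the whole second after the job is handed in: all five pellets lie in the white crucible (below its rim), which still stands upright; the cup stands upright (within 5 degrees), still and released, with its foot on the balance pan, its axis within 35 mm of the pan's centre (all of step 2 and horizontal distance between cup and pan below 0.035 m and z of cup in the frame of pan between -0.006 and 0.006 m and angle between cup's own z axis and vertical below 0.09 rad and linear speed of cup below 0.02 m/s and angle between crucible's own z axis and vertical below 0.12 rad); the robot touches nothing.
It fails at once if the cup is tipped past 63 degrees with a pellet in it while its mouth's centre is over 50 mm above, or over 65 mm to the side of, the white crucible's mouth (angle between cup's own z axis and vertical above 1.1 rad and distance between any of pellet0_center, pellet1_center, pellet2_center, pellet3_center, pellet4_center and cup_mid below 0.032 m and (z of cup_rim in the frame of crucible_rim above 0.05 m or horizontal distance between cup_rim and crucible_rim above 0.065 m)).
It fails at once if the cup is pressed on the white crucible with more than 18 N (contact force between cup and crucible above 18 N).
It fails at once if a pellet is spilled on the bench (height (world z) of any of pellet0_center, pellet1_center, pellet2_center, pellet3_center, pellet4_center below 0.028 m).
It fails at once if a crucible is pushed out of its seat or tilted (more than 10 mm or 0.15 rad) ((distance of crucible from where it was at the start of the episode above 0.01 m or angle between crucible's own z axis and vertical above 0.15 rad) or (distance of graphite from where it was at the start of the episode above 0.01 m or angle between graphite's own z axis and vertical above 0.15 rad)).
It fails at once if the plaster cast or the dropper bottle is moved more than 15 mm or tilted ((distance of cast_top from where it was at the start of the episode above 0.015 m or angle between cast_top's own z axis and vertical above 0.3 rad) or (distance of dropper_mid from where it was at the start of the episode above 0.015 m or angle between dropper_mid's own z axis and vertical above 0.3 rad)).
It also fails if it takes over 61 s, if anything falls off the work surface, if the arm or the gripper's body presses on something with over 40 N, if the wrist force passes 120 N, or if a joint passes its speed limit or range.

## Working session

There is one attempt and no reset: what is moved stays moved. The work goes in short steps, Python scripts to look and compute and a tool call to move; the robot and the scene stay as the last step left them, time stands still between calls to the robot, and variables do not carry over. Pictures are saved under pics/ and viewed, at most 11 in all, crops included, and the job is handed in when it is done.

Besides the shell and the picture viewer there is one more tool, called in YAML: its name, and indented under it one key for each argument. jog_arm: Moves the arm, as the interface text tells. Its arguments: {"type":"object","properties":{"turn":{"type":"array"},"translation":{"type":"array"},"grip":{"type":"array"},"force":{"type":"number"}},"required":["turn","translation","grip"]}

```bash
mkdir -p pics
cat > h.py <<'E'
import numpy as np, cv2
from scipy.spatial.transform import Rotation as R
from plant import r, cams, models
def save(img,name): cv2.imwrite('pics/'+name,cv2.cvtColor(img,cv2.COLOR_RGB2BGR))
def cam(n):
    p=cams.camera_params(n); return p,R.from_quat(p['orientation']).as_matrix(),np.array(p['eye'])
def pix(n,X):
    p,M,e=cam(n); c=(np.atleast_2d(X)-e)@M; s=np.c_[c[:,0],-c[:,1]]/-c[:,2:3]
    s=s*(1+p['k1']*(s**2).sum(1,keepdims=True)); return np.c_[p['fx']*s[:,0]+p['cx'],p['fy']*s[:,1]+p['cy']]
def ray(n,u,v,z):
    p,M,e=cam(n); d=np.array([(u-p['cx'])/p['fx'],(v-p['cy'])/p['fy']]); s=d.copy()
    for _ in range(20): s=d/(1+p['k1']*(s@s))
    w=M@np.array([s[0],-s[1],-1]); return e+w*(z-e[2])/w[2]
E
python3 - <<'E'
from h import *
ims=[cams.snapshot(n) for n in('side','top')]
save(ims[0],'s0.png');save(ims[1],'t0.png')
for n in('side','top'):
    print(n,cams.camera_params(n))
    for t in('cup','crucible','graphite','brick','balance','pan','cast_top','dropper_mid','pellet0_center'):
        print(t,[(np.round(d['position'],3).tolist(),round(d['p'],2),pix(n,d['position']).round()[0].tolist()) for d in models.place_of(n,t)])
print(r.get_state())
E
```

```text
side {'fx': 418.9012116555951, 'fy': 418.9012116555951, 'cx': 284.5469173197425, 'cy': 208.0400306883601, 'k1': -0.13270343788468475, 'eye': array([0.20239265, 0.5190206 , 0.60487473]), 'orientation': array([-0.12160836,  0.40537865,  0.86780312, -0.26037916])}
cup [([0.576, -0.167, 0.065], 0.76, [314.0, 170.0]), ([0.554, -0.017, 0.003], 0.61, [285.0, 232.0])]
crucible [([0.491, 0.281, 0.018], 0.85, [215.0, 347.0]), ([0.639, 0.307, 0.002], 0.82, [142.0, 320.0])]
graphite [([0.477, 0.166, 0.023], 0.87, [264.0, 301.0])]
brick [([0.484, 0.22, -0.001], 0.91, [243.0, 329.0])]
balance [([0.544, -0.188, 0.006], 0.71, [329.0, 191.0])]
pan [([0.59, -0.176, 0.065], 0.58, [311.0, 166.0])]
cast_top [([0.665, -0.012, 0.024], 0.81, [241.0, 207.0]), ([0.492, 0.285, 0.08], 0.19, [208.0, 326.0])]
dropper_mid [([0.407, -0.007, 0.038], 0.88, [347.0, 251.0])]
pellet0_center []
top {'fx': 494.71298265229774, 'fy': 494.71298265229774, 'cx': 277.12497094913994, 'cy': 220.09184627002898, 'k1': 0.04055236511676492, 'eye': array([0.49388648, 0.01665174, 1.00758872]), 'orientation': array([-0.02631929,  0.0232
[... 725 characters left out ...]
5,  0.68906298, -0.19457485,  1.56529774,  0.15730188,
        0.90247012, -0.21507066]), 'qd': array([ 4.28908619e-04, -1.16141081e-03,  1.57457169e-05, -1.33685786e-03,
       -8.99872776e-04, -8.97315936e-05,  9.06140544e-04]), 'joint_torque': array([-2.36580871e-05, -5.27501035e+01, -1.26710583e+00, -1.53751051e+01,
       -5.18951460e-02, -6.76922009e-04,  3.97010638e-05]), 'tool_pos': array([ 0.16780709, -0.60208786,  0.25776581]), 'eef_rot': array([9.90778248e-01, 1.35493388e-01, 9.52464122e-06, 7.12854301e-05]), 'contact_force': array([-0.25304979,  0.44536938,  0.07196434]), 'moment': array([ 0.00840248,  0.00309308, -0.02493163]), 'finger_force': 0.0, 'opening': 1.0008107571234268}
```

View pics/s0.png

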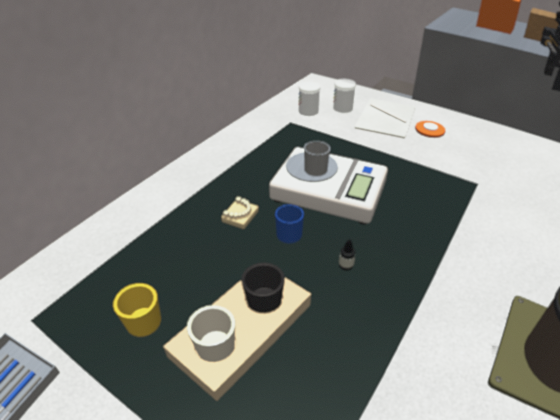

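View pics/t0.png

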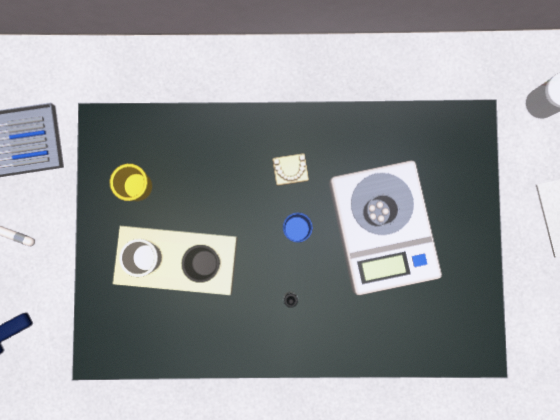

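The side view shows the steel cup on the balance at about (316,158), and the white crucible in the left brick seat at about (212,333). The top view shows five pellets in the cup at (380,210).
Candidates in the top view:
- **Cup:** steel (380,210), or the blue look-alike (297,228). I choose the steel one on the pan.
- **Crucible:** white (140,258), yellow look-alike (129,182), or graphite (201,263). I choose the white one.

Next I'll check this choice with overlaid rims in one crop and make a first move, which also gives data for the kinematics.

Run:
```python
from h import *
a=np.linspace(0,2*np.pi,60)
def ring(im,n,c,rad,z,col):
    P=np.c_[c[0]+rad*np.cos(a),c[1]+rad*np.sin(a),0*a+z]
    cv2.polylines(im,[np.round(pix(n,P)*64).astype(np.int32)],True,col,1,cv2.LINE_AA,6)
out=[]
for n,f,bx in(('top','t0.png',[(325,160,100),(95,215,100)]),('side','s0.png',[(265,110,100),(165,280,100)])):
    im=cv2.imread('pics/'+f); im=cv2.resize(im,None,fx=4,fy=4,interpolation=cv2.INTER_CUBIC)
    def pr(c,rad,z,col):
        P=np.c_[c[0]+rad*np.cos(a),c[1]+rad*np.sin(a),0*a+z]
        cv2.polylines(im,[np.round(pix(n,P)*4+1.5).astype(np.int32)],True,col,1)
    pr((.5765,-.1695),.0285,.125,(0,0,255)); pr((.59,-.179),.06,.067,(0,255,0))
    pr((.4905,.282),.036,.082,(0,0,255)); pr((.4905,.282),.030,.082,(255,0,0)); pr((.477,.1645),.036,.082,(0,255,0))
    out.append(np.hstack([im[4*y:4*y+4*s,4*x:4*x+4*s] for x,y,s in bx]))
cv2.imwrite('pics/c0.png',cv2.resize(np.vstack(out),(600,600)))
```

```text
(no output)
```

View pics/c0.png

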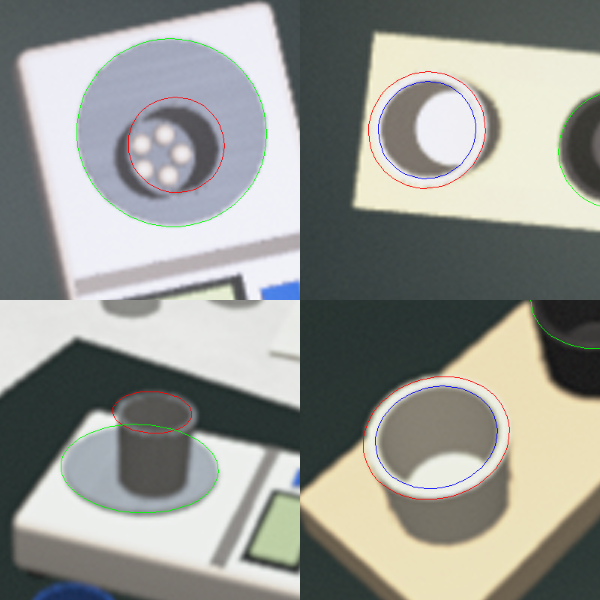

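jog_arm:
  turn:
    - [0,0,0]
    - [0,0,0]
    - [0,0,0.1]
    - [0,0,0.2]
    - [0,0.1,0.2]
  translation:
    - [0.03,-0.03,0]
    - [0.07,-0.07,0]
    - [0.12,-0.12,-0.02]
    - [0.17,-0.17,-0.04]
    - [0.2,-0.2,-0.04]
  grip: [0,0,0,0,0]

```text
clock: 1.62
tool_pos: [0.3095, -0.3548, 0.2988]
eef_rot: [0.998, 0.037, 0.052, -0.006]
contact_force: [1.2, -0.8, -0.1]
opening: 0.998
finger_force: 0.0
```

The crop confirms it. The steel cup with five pellets sits under the red ring at its rim, and the white crucible's rim matches both rings to about 2 mm. Next I'll collect pose samples to learn the kinematics.

```bash
cat > rec.py <<'E'
from h import *; import json
s=r.get_state(); open('samples.txt','a').write(json.dumps([list(map(float,s[k])) for k in('q','tool_pos','eef_rot')])+'\n')
print(s['q'].round(3),s['tool_pos'].round(4),s['eef_rot'].round(4),s['clock'])
E
echo '[[1.33280665,0.68906298,-0.19457485,1.56529774,0.15730188,0.90247012,-0.21507066],[0.16780709,-0.60208786,0.25776581],[0.990778248,0.135493388,9.52464122e-06,7.12854301e-05]]'>samples.txt; python3 rec.py
```

```text
[ 9.530e-01  4.150e-01 -2.050e-01  2.004e+00 -1.000e-03  6.670e-01
 -7.270e-01] [ 0.3095 -0.3548  0.2988] [ 0.9979  0.0374  0.0518 -0.0059] 1.625
```

jog_arm:
  turn:
    - [0.1,0,0]
    - [0.25,0,0.1]
    - [0.4,0,0.2]
  translation:
    - [0.03,-0.02,0]
    - [0.07,-0.05,0]
    - [0.1,-0.08,0]
  grip: [0,0,0]

```text
clock: 2.0
tool_pos: [0.4017, -0.2689, 0.3094]
eef_rot: [0.975, -0.055, 0.041, -0.211]
contact_force: [-0.7, 0.3, -0.5]
opening: 0.999
finger_force: 0.0
```

```bash
python3 rec.py
python3 - <<'E'
import json,itertools,numpy as np
from scipy.spatial.transform import Rotation as R
from scipy.optimize import least_squares
S=[json.loads(l) for l in open('samples.txt')]
# axis pattern: z y z y z y z with signs; links along z; base & tool yaw offsets, small link offsets in x
def fk(q,sg,p):
    h,a,b,L,y0,y7,e,w=p
    T=R.from_euler('z',y0); x=np.array([0,0,h])
    ax='zyzyzyz'; link=[[0,0,0],[0,0,0],[e,0,a],[-e,0,0],[0,0,b],[w,0,0],[0,0,L]]
    for i in range(7):
        T=T*R.from_euler(ax[i],sg[i]*q[i]); x=x+T.apply(link[i])
    return x,T*R.from_euler('z',y7)
res=[]
for sg in itertools.product([1,-1],repeat=7):
  if sg[1]!=1: continue
  for y0 in(0,np.pi/2,np.pi,-np.pi/2):
   for y7 in (0,np.pi/2,np.pi,-np.pi/2):
    # fast screen by orientation of samples
    er=0
    for q,x,o in S: er+=(fk(q,sg,[0,0,0,0,y0,y7,0,0])[1].inv()*R.from_quat(o)).magnitude()**2
    res.append((er,sg,y0,y7))
res.sort(key=lambda t:t[0])
for er,sg,y0,y7 in res[:4]:
    f=lambda p:np.concatenate([np.r_[fk(q,sg,[*p[:4],y0,y7,p[4],p[5]])[0]-x] for q,x,o in S])
    s=least_squares(f,[.35,.4,.4,.2,0,0]); print(round(er,5),sg,y0,y7,s.x.round(4),s.cost**.5)
E
```

```text
[ 0.918  0.556 -0.299  1.79  -0.286  1.01  -0.859] [ 0.4017 -0.2689  0.3094] [ 0.975  -0.0548  0.0412 -0.2112] 2.0
0.0 (-1, 1, -1, 1, -1, 1, -1) 0 1.5707963267948966 [0.076  0.6975 0.2081 0.2577 0.0502 0.053 ] 0.028895817540878898
0.21244 (1, 1, -1, 1, -1, 1, 1) -1.5707963267948966 3.141592653589793 [-1.5023  0.8907 -0.9458 -0.1066  1.0911  1.0917] 0.30019508321814503
0.30202 (-1, 1, -1, 1, 1, 1, -1) -1.5707963267948966 0 [ 3.865  -1.3164  1.6175  1.2244 -0.6365 -0.5575] 0.32088236753798777
0.32495 (1, 1, 1, 1, -1, 1, 1) -1.5707963267948966 3.141592653589793 [1.5039 0.0259 0.536  1.0161 0.4487 0.626 ] 0.19490858231743824
```

jog_arm:
  turn:
    - [0,0.15,0]
    - [-0.15,0.3,0]
    - [-0.3,0.45,0]
    - [-0.45,0.6,0.2]
  translation:
    - [0.02,0,0]
    - [0.05,0,0]
    - [0.08,0,0]
    - [0.1,-0.02,0]
  grip: [0,0,0,0]

```text
clock: 2.5
tool_pos: [0.5001, -0.2667, 0.3224]
eef_rot: [0.948, -0.171, 0.268, -0.007]
contact_force: [0.9, 0.6, -2.1]
opening: 0.998
finger_force: 0.0
```

```bash
python3 rec.py
python3 - <<'E'
import json,itertools,numpy as np
from scipy.spatial.transform import Rotation as R
S=[json.loads(l) for l in open('samples.txt')]
sg=(-1,1,-1,1,-1,1,-1)
rows=[];rhs=[]
for q,x,o in S:
    T=R.identity();Ms=[]
    for i in range(7):
        T=T*R.from_euler('zyzyzyz'[i],sg[i]*q[i]); Ms.append(T.as_matrix())
    rows.append((Ms)); rhs.append(x)
b=np.concatenate(rhs)
col=lambda i,k:np.concatenate([M[i][:,k] for M in rows])
base=[(0,2),(2,2),(4,2),(6,2)]
lat=[(i,k) for i in range(7) for k in(0,1)]
out=[]
for n in range(0,5):
  for c in itertools.combinations(lat,n):
    A=np.stack([col(*t) for t in base+list(c)],1); s,*_=np.linalg.lstsq(A,b,rcond=None)
    e=np.linalg.norm(A@s-b); out.append((n,e,c,s))
for n in range(5):
  for t in sorted([o for o in out if o[0]==n],key=lambda t:t[1])[:3]: print(t[0],round(t[1],6),t[2],t[3].round(4))
E
```

```text
[ 0.689  0.404 -0.261  2.118 -0.508  0.129 -0.966] [ 0.5001 -0.2667  0.3224] [ 0.9479 -0.1714  0.2683 -0.0069] 2.5
0 0.05437 () [0.1013 0.7256 0.2278 0.2867]
1 0.002526 ((2, 1),) [ 0.3478  0.5605  0.3415  0.3056 -0.0455]
1 0.002526 ((3, 1),) [ 0.3478  0.5605  0.3415  0.3056 -0.0455]
1 0.003509 ((1, 1),) [ 0.3441  0.5683  0.3492  0.3088 -0.0465]
2 0.00012 ((1, 1), (2, 1)) [ 0.347   0.5633  0.3451  0.307  -0.0195 -0.0265]
2 0.00012 ((1, 1), (3, 1)) [ 0.347   0.5633  0.3451  0.307  -0.0195 -0.0265]
2 0.00012 ((0, 1), (2, 1)) [ 0.347   0.5633  0.3451  0.307  -0.0195 -0.0265]
3 0.0 ((1, 1), (2, 1), (5, 1)) [ 3.469e-01  5.634e-01  3.448e-01  3.071e-01 -1.880e-02 -2.690e-02
 -4.000e-04]
3 0.0 ((0, 1), (2, 1), (4, 1)) [ 3.469e-01  5.634e-01  3.448e-01  3.071e-01 -1.880e-02 -2.690e-02
 -4.000e-04]
3 0.0 ((0, 1), (3, 1), (4, 1)) [ 3.469e-01  5.634e-01  3.448e-01  3.071e-01 -1.880e-02 -2.690e-02
 -4.000e-04]
4 0.0 ((1, 1), (2, 0), (3, 1), (5, 1)) [ 3.469e-01  5.634e-01  3.448e-01  3.071e-01 -1.880e-02 -0.000e+00
 -2.690e-02 -4.000e-04]
4 0.0 ((0, 1), (2, 0), (2, 1), (5, 1)) [ 3.469e-01  5.634e-01  3.448e-01  3.071e-01 -1.880e-02 -0.000e+00
 -2.690e-02 -4.000e-04]
4 0.0 ((1, 1), (2, 0), (2, 1), (5, 1)) [ 3.469e-01  5.634e-01  3.448e-01  3.071e-01 -1.880e-02 -0.000e+00
 -2.690e-02 -4.000e-04]
```

```bash
cat > kin.py <<'E'
import numpy as np
from scipy.spatial.transform import Rotation as R
SG=np.array([-1,1,-1,1,-1,1,-1.])
LK=np.array([[0,0,0],[0,-.0188,0],[0,-.0269,.5634],[0,0,0],[0,0,.3448],[0,-.0004,0],[0,0,.3071]])
LO=np.array([-3.01,-.46,-1.47,.13,-1,.04,-2.66]);HI=np.array([3.01,2.08,1.51,2.56,4.14,2.09,2.66])
def fk(q):
    T=np.eye(3);x=np.array([0,0,.3469]);ax=[];ps=[]
    for i in range(7):
        k=2 if i%2==0 else 1
        ax.append(SG[i]*T[:,k]);ps.append(x)
        T=T@R.from_rotvec(np.eye(3)[k]*SG[i]*q[i]).as_matrix(); x=x+T@LK[i]
    T=T@np.array([[0,-1,0],[1,0,0],[0,0,1.]])
    return x,T,np.vstack([np.cross(ax,x-np.array(ps)).T,np.array(ax).T])
MID=(LO+HI)/2
def ik(q,X,Rt,n=60,w=.03):
    q=q.copy()
    for _ in range(n):
        x,T,J=fk(q); e=np.r_[X-x,R.from_matrix(Rt@T.T).as_rotvec()]
        m=np.linalg.norm(e)
        if m<1e-4: break
        e*=min(1,.25/m)
        Ji=J.T@np.linalg.inv(J@J.T+1e-4*np.eye(6))
        q=np.clip(q+Ji@e+(np.eye(7)-Ji@J)@(w*(MID-q)),LO+.02,HI-.02)
    x,T,J=fk(q)
    return q,np.linalg.norm(X-x),R.from_matrix(Rt@T.T).magnitude(),np.linalg.svd(J)[1][-1]
CUP=np.array([.5765,-.1695,.067]);CR=np.array([.4905,.282,.082]);PAN=np.array([.59,-.179,.067])
HG=.030;Z=np.array([0,0,1.])
def R0(d,lean,s):
    t=np.cross(Z,d); a=d*np.sin(lean)-Z*np.cos(lean); y=s*t
    return np.c_[np.cross(y,a),y,a]
def stand(d,lean,s,foot): return foot+Z*HG,R0(d,lean,s)
def tipped(d,lean,s,th,rho,dz):
    lip=CR-d*rho+Z*dz; M=R.from_rotvec(np.cross(Z,d)*th).as_matrix()
    return lip+M@(-d*.0285-Z*(.058-HG)),M@R0(d,lean,s)
E
python3 - <<'E'
from kin import *; import json
q0=np.array(json.loads(open('samples.txt').readlines()[-1])[0])
rng=np.random.default_rng(0)
for ln in (45,):
 for az in range(0,360,30):
  for s in(1,-1):
   d=np.array([np.cos(np.radians(az)),np.sin(np.radians(az)),0]);le=np.radians(ln)
   X,M=stand(d,le,s,CUP)
   best=None
   for k in range(6):
     q=q0 if k==0 else rng.uniform(LO*.8+MID*.2,HI*.8+MID*.2)
     q,e,a,sv=ik(q,X,M,150)
     if e+a>.01: continue
     bad=0;svm=sv;qs=[q]
     way=[(X+Z*.1,M)]
     Xc,Mc=tipped(d,le,s,0,.03,.06)
     way+=[((1-f)*(X+Z*.1)+f*(Xc+Z*.0),M) for f in np.linspace(.1,1,10)]
     way+=[tipped(d,le,s,np.radians(t),.025,max(0.003,.06-.06*t/70)) for t in range(10,116,7)]
     for Xw,Mw in way:
        q,e,a,sv=ik(q,Xw,Mw,80); bad=max(bad,e+a); svm=min(svm,sv); qs.append(q)
     step=np.abs(np.diff(qs,axis=0)).max()
     mar=np.minimum(np.array(qs)-LO,HI-np.array(qs)).min(0)
     if best is None or bad<best[0]: best=(bad,svm,step,k,mar,qs[0],qs[-1])
   if best: print(az,s,'bad %.3f sv %.3f step %.2f k%d'%best[:4],'margins',best[4].round(2))
   else: print(az,s,'no grasp')
E
```

```text
0 1 bad 0.205 sv 0.130 step 0.31 k1 margins [2.05 0.59 0.31 0.02 1.19 0.17 1.16]
0 -1 bad 3.027 sv 0.091 step 2.94 k5 margins [1.11 0.33 0.02 0.02 0.16 0.02 0.02]
30 1 bad 0.246 sv 0.083 step 0.43 k2 margins [1.85 0.65 0.07 0.02 1.28 0.02 1.51]
30 -1 no grasp
60 1 bad 0.061 sv 0.062 step 0.56 k4 margins [1.79 0.63 0.02 0.09 1.58 0.02 0.3 ]
60 -1 bad 0.555 sv 0.060 step 1.07 k1 margins [1.97 0.57 0.02 0.09 0.82 0.02 0.02]
90 1 bad 0.690 sv 0.110 step 0.30 k0 margins [1.66 0.24 0.02 0.48 0.02 0.1  0.02]
90 -1 bad 0.000 sv 0.178 step 0.16 k0 margins [2.02 0.76 0.37 0.48 1.23 0.06 1.5 ]
120 1 bad 0.299 sv 0.174 step 0.15 k0 margins [1.44 0.21 0.02 0.67 0.16 0.43 0.02]
120 -1 bad 0.000 sv 0.163 step 0.13 k5 margins [1.97 0.68 0.32 0.7  1.32 0.44 1.36]
150 1 bad 0.167 sv 0.123 step 0.40 k1 margins [1.37 0.45 0.36 0.45 0.05 0.02 0.02]
150 -1 bad 0.000 sv 0.123 step 0.23 k0 margins [2.02 0.68 0.45 0.48 1.31 0.13 1.01]
180 1 bad 1.381 sv 0.079 step 0.35 k2 margins [1.49 0.82 1.04 0.07 0.02 0.02 0.41]
180 -1 bad 0.000 sv 0.095 step 0.40 k4 margins [2.33 0.74 0.59 0.17 1.36 0.07 1.01]
210 1 bad 1.603 sv 0.129 step 0.28 k0 margins [2.08 0.79 1.23 0.02 0.84 0.02 0.91]
210 -1 bad 0.000 sv 0.099 step 0.42 k1 margins [2.66 0.65 0.57 0.02 1.12 0.12 1.06]
240 1 bad 1.610 sv 0.050 step 0.25 k1 margins [2.24 0.84 1.1  0.06 1.16 0.02 1.21]
240 -1 bad 0.000 sv 0.093 step 0.40 k5 margins [2.51 0.46 0.23 0.19 1.01 0.14 0.84]
270 1 bad 0.179 sv 0.098 step 0.20 k0 margins [2.06 0.54 0.25 0.51 1.37 0.02 1.55]
270 -1 bad 0.115 sv 0.041 step 0.42 k1 margins [2.38 0.56 0.29 0.51 1.75 0.02 0.67]
300 1 bad 0.000 sv 0.117 step 0.31 k0 margins [2.09 0.46 0.09 0.37 1.36 0.5  1.05]
300 -1 bad 0.408 sv 0.111 step 0.85 k1 margins [2.04 0.3  0.02 0.35 1.7  0.02 0.02]
330 1 bad 0.000 sv 0.155 step 0.25 k4 margins [2.33 0.52 0.21 0.09 1.23 0.64 1.14]
330 -1 no grasp
```

Run:
```python
from kin import *; import json
q0=np.array(json.loads(open('samples.txt').readlines()[-1])[0])
for ln in (35,40,45,50,55):
 for az in (140,145,150,155,160):
   s=-1
   d=np.array([np.cos(np.radians(az)),np.sin(np.radians(az)),0]);le=np.radians(ln)
   X,M=stand(d,le,s,CUP); w=.005
   q,e,a,sv=ik(q0,X+Z*.12,M,150,w); g=e+a
   q,e,a,sv=ik(q,X,M,150,w)
   bad=g+e+a;svm=sv;qs=[q]
   Xc,Mc=tipped(d,le,s,0,.03,.08)
   way=[(X+Z*.05,M),(X+Z*.1,M)]+[((1-f)*(X+Z*.1)+f*Xc,M) for f in np.linspace(.1,1,10)]
   way+=[tipped(d,le,s,np.radians(t),.025,max(0.003,.08-.08*t/70)) for t in range(10,116,7)]
   for Xw,Mw in way:
        q,e,a,sv=ik(q,Xw,Mw,80,w); bad=max(bad,e+a); svm=min(svm,sv); qs.append(q)
   mar=np.minimum(np.array(qs)-LO,HI-np.array(qs)).min(0)
   print(ln,az,'bad %.3f sv %.3f step %.2f'%(bad,svm,np.abs(np.diff(qs,axis=0)).max()),mar.round(2))
```

```text
35 140 bad 0.000 sv 0.138 step 0.18 [1.88 0.79 0.43 0.58 1.39 0.41 1.09]
35 145 bad 0.000 sv 0.135 step 0.20 [1.91 0.78 0.43 0.54 1.41 0.37 1.01]
35 150 bad 0.000 sv 0.132 step 0.22 [1.95 0.77 0.42 0.49 1.43 0.33 0.95]
35 155 bad 0.000 sv 0.132 step 0.24 [1.99 0.77 0.41 0.44 1.45 0.3  0.89]
35 160 bad 0.000 sv 0.132 step 0.26 [2.05 0.77 0.41 0.39 1.47 0.27 0.85]
40 140 bad 0.000 sv 0.139 step 0.18 [1.91 0.74 0.4  0.58 1.36 0.31 1.11]
40 145 bad 0.000 sv 0.136 step 0.20 [1.94 0.73 0.4  0.54 1.38 0.27 1.04]
40 150 bad 0.000 sv 0.134 step 0.22 [1.98 0.73 0.39 0.49 1.39 0.23 0.98]
40 155 bad 0.000 sv 0.134 step 0.24 [2.03 0.72 0.39 0.43 1.41 0.19 0.93]
40 160 bad 0.000 sv 0.136 step 0.26 [2.08 0.72 0.39 0.38 1.43 0.16 0.9 ]
45 140 bad 0.000 sv 0.141 step 0.18 [1.95 0.69 0.37 0.58 1.33 0.21 1.13]
45 145 bad 0.000 sv 0.138 step 0.20 [1.99 0.68 0.37 0.54 1.34 0.16 1.07]
45 150 bad 0.000 sv 0.136 step 0.22 [2.03 0.68 0.37 0.48 1.36 0.12 1.02]
45 155 bad 0.000 sv 0.136 step 0.24 [2.07 0.67 0.37 0.43 1.38 0.08 0.97]
45 160 bad 0.000 sv 0.136 step 0.25 [2.12 0.67 0.37 0.38 1.4  0.05 0.95]
50 140 bad 0.000 sv 0.142 step 0.18 [2.   0.64 0.35 0.58 1.29 0.12 1.16]
50 145 bad 0.000 sv 0.138 step 0.19 [2.03 0.63 0.34 0.53 1.31 0.06 1.11]
50 150 bad 0.000 sv 0.117 step 0.23 [1.96 0.66 0.44 0.48 1.25 0.05 1.04]
50 155 bad 0.001 sv 0.062 step 0.34 [1.81 0.69 0.58 0.41 1.16 0.04 0.91]
50 160 bad 0.009 sv 0.057 step 0.75 [1.86 0.7  0.67 0.36 1.11 0.04 0.84]
55 140 bad 0.000 sv 0.129 step 0.17 [1.93 0.61 0.4  0.58 1.19 0.04 1.22]
55 145 bad 0.018 sv 0.075 step 0.19 [1.54 0.66 0.61 0.5  1.02 0.03 1.37]
55 150 bad 0.064 sv 0.046 step 0.77 [1.57 0.67 0.74 0.45 0.95 0.02 0.95]
55 155 bad 0.096 sv 0.074 step 1.06 [1.7  0.68 0.86 0.4  0.88 0.02 0.85]
55 160 bad 0.094 sv 0.069 step 1.23 [1.86 0.69 0.97 0.36 0.85 0.02 0.86]
```

```bash
cat > plan.py <<'E'
from h import *; import kin; from kin import *
az=np.radians(150); D=np.array([np.cos(az),np.sin(az),0]); LE=np.radians(40); S=-1
def rel(X,M):
    s=r.get_state(); T=R.from_quat(s['eef_rot']).as_matrix()
    return np.round(R.from_matrix(T.T@M).as_rotvec(),3).tolist(),np.round(T.T@(np.asarray(X)-s['tool_pos']),4).tolist()
def show(*P):
    s=r.get_state(); print('t',round(s['clock'],2),'F',np.round(s['contact_force'],2))
    for X,M in P: print(np.round(X,4),*rel(X,M))
E
python3 - <<'E'
from plan import *
X,M=stand(D,LE,S,CUP); show((X-M[:,2]*.12,M),(X,M))
E
```

```text
t 2.5 F [ 0.9   0.59 -2.07]
[ 0.6433 -0.2081  0.1889] [1.685, -0.131, -2.405] [0.0273, -0.0872, 0.1828]
[ 0.5765 -0.1695  0.097 ] [1.685, -0.131, -2.405] [-0.0851, -0.0924, 0.2243]
```

```bash
cat >> plan.py <<'E'
def jpath(X,M,n,w=.005):
    q0=r.get_state()['q']; q,e,a,sv=ik(q0,np.asarray(X),M,300,w); print('ik',e,a,sv,q.round(2),'from',q0.round(2))
    tu=[];tr=[]
    for f in np.linspace(0,1,n+1)[1:]:
        x,T,_=fk(q0+(q-q0)*f); u,v=rel(x,T); tu.append(np.round(u,2).tolist()); tr.append(np.round(v,3).tolist()); print(x.round(3),end=' ')
    print(); print(tu); print(tr)
E
python3 - <<'E'
from plan import *
X,M=stand(D,LE,S,CUP); jpath(X-M[:,2]*.12,M,18)
E
```

```text
ik 1.7765749092011548e-05 6.883302301704496e-05 0.0936347691657147 [ 0.48  1.32 -0.87  0.56  0.51  2.07  1.04] from [ 0.69  0.4  -0.26  2.12 -0.51  0.13 -0.97]
[ 0.531 -0.242  0.314] [ 0.558 -0.219  0.306] [ 0.579 -0.197  0.299] [ 0.597 -0.178  0.292] [ 0.612 -0.163  0.286] [ 0.623 -0.15   0.279] [ 0.633 -0.142  0.273] [ 0.641 -0.136  0.266] [ 0.647 -0.134  0.259] [ 0.653 -0.136  0.252] [ 0.657 -0.139  0.245] [ 0.66  -0.146  0.237] [ 0.661 -0.154  0.229] [ 0.661 -0.164  0.221] [ 0.66  -0.174  0.213] [ 0.656 -0.186  0.205] [ 0.651 -0.197  0.197] [ 0.643 -0.208  0.189] 
[[0.09, -0.05, -0.19], [0.18, -0.09, -0.38], [0.27, -0.13, -0.57], [0.36, -0.16, -0.75], [0.44, -0.18, -0.93], [0.53, -0.19, -1.1], [0.61, -0.21, -1.27], [0.7, -0.22, -1.44], [0.78, -0.22, -1.59], [0.86, -0.22, -1.73], [0.95, -0.22, -1.87], [1.04, -0.22, -1.99], [1.13, -0.22, -2.1], [1.23, -0.21, -2.2], [1.33, -0.2, -2.28], [1.44, -0.19, -2.34], [1.56, -0.16, -2.38], [1.68, -0.13, -2.4]]
[[0.013, -0.032, 0.021], [0.022, -0.062, 0.039], [0.029, -0.088, 0.055], [0.033, -0.111, 0.068], [0.036, -0.13, 0.08], [0.038, -0.144, 0.091], [0.04, -0.155, 0.101], [0.041, -0.162, 0.11], [0.042, -0.165, 0.119], [0.043, -0.165, 0.128], [0.044, -0.162, 0.137], [0.044, -0.156, 0.145], [0.044, -0.148, 0.153], [0.043, -0.138, 0.161], [0.042, -0.127, 0.168], [0.038, -0.114, 0.174], [0.034, -0.101, 0.179], [0.027, -0.087, 0.183]]
```

Run:
```python
from plan import *
X,M=stand(D,LE,S,CUP)
jpath(X+Z*.11,M,19)
for f in(0,.5,1): print(ik(ik(r.get_state()['q'],X+Z*.11,M,300,.005)[0],X+Z*.11*f,M,200,.005))
```

```text
ik 1.7184138018536353e-06 1.4763533671790533e-06 0.15886483563065185 [ 0.62  1.23 -1.05  1.    0.52  1.88  0.8 ] from [ 0.69  0.4  -0.26  2.12 -0.51  0.13 -0.97]
[ 0.521 -0.239  0.311] [ 0.537 -0.213  0.301] [ 0.55  -0.188  0.291] [ 0.559 -0.166  0.283] [ 0.565 -0.147  0.276] [ 0.57  -0.131  0.27 ] [ 0.572 -0.118  0.264] [ 0.574 -0.108  0.259] [ 0.575 -0.102  0.254] [ 0.576 -0.099  0.249] [ 0.576 -0.099  0.245] [ 0.577 -0.101  0.24 ] [ 0.578 -0.106  0.236] [ 0.578 -0.113  0.231] [ 0.579 -0.122  0.227] [ 0.579 -0.132  0.222] [ 0.579 -0.144  0.217] [ 0.578 -0.156  0.212] [ 0.576 -0.169  0.207] 
[[0.09, -0.06, -0.17], [0.17, -0.11, -0.33], [0.26, -0.15, -0.5], [0.35, -0.18, -0.66], [0.44, -0.21, -0.82], [0.53, -0.24, -0.98], [0.61, -0.25, -1.13], [0.7, -0.26, -1.28], [0.79, -0.27, -1.42], [0.87, -0.27, -1.56], [0.96, -0.27, -1.68], [1.04, -0.26, -1.81], [1.13, -0.26, -1.92], [1.21, -0.24, -2.03], [1.3, -0.23, -2.13], [1.39, -0.21, -2.22], [1.49, -0.19, -2.29], [1.58, -0.16, -2.36], [1.68, -0.13, -2.4]]
[[0.002, -0.031, 0.018], [0.001, -0.06, 0.033], [-0.002, -0.087, 0.046], [-0.006, -0.
[... 282 characters left out ...]
, [-0.032, -0.142, 0.116], [-0.031, -0.13, 0.121], [-0.03, -0.118, 0.126], [-0.029, -0.104, 0.13]]
(array([ 0.62088621,  1.35387142, -1.01381509,  1.02384044,  0.59479055,
        1.75213334,  0.83137   ]), np.float64(2.2451757715013232e-06), 2.0078089531610572e-06, np.float64(0.16239805357462792))
(array([ 0.62463683,  1.28890078, -1.03403107,  1.01927546,  0.55597757,
        1.81108524,  0.81632418]), np.float64(1.4497544100228011e-05), 7.933400161349484e-06, np.float64(0.16191270198313717))
(array([ 0.62416347,  1.22785939, -1.05323498,  0.99648699,  0.51832291,
        1.87955116,  0.80470951]), np.float64(1.7184138018536353e-06), 1.4763533671790533e-06, np.float64(0.15886483563065185))
```

jog_arm:
  turn:
    - [0.09,-0.06,-0.17]
    - [0.17,-0.11,-0.33]
    - [0.26,-0.15,-0.5]
    - [0.35,-0.18,-0.66]
    - [0.44,-0.21,-0.82]
    - [0.53,-0.24,-0.98]
    - [0.61,-0.25,-1.13]
    - [0.7,-0.26,-1.28]
    - [0.79,-0.27,-1.42]
    - [0.87,-0.27,-1.56]
    - [0.96,-0.27,-1.68]
    - [1.04,-0.26,-1.81]
    - [1.13,-0.26,-1.92]
    - [1.21,-0.24,-2.03]
    - [1.3,-0.23,-2.13]
    - [1.39,-0.21,-2.22]
    - [1.49,-0.19,-2.29]
    - [1.58,-0.16,-2.36]
    - [1.685,-0.131,-2.405]
    - [1.685,-0.131,-2.405]
  translation:
    - [0.002,-0.031,0.018]
    - [0.001,-0.06,0.033]
    - [-0.002,-0.087,0.046]
    - [-0.006,-0.11,0.056]
    - [-0.011,-0.129,0.064]
    - [-0.016,-0.145,0.07]
    - [-0.021,-0.157,0.075]
    - [-0.025,-0.166,0.08]
    - [-0.029,-0.172,0.084]
    - [-0.032,-0.174,0.088]
    - [-0.034,-0.174,0.092]
    - [-0.035,-0.172,0.096]
    - [-0.035,-0.167,0.101]
    - [-0.034,-0.16,0.106]
    - [-0.034,-0.152,0.111]
    - [-0.032,-0.142,0.116]
    - [-0.031,-0.13,0.121]
    - [-0.03,-0.118,0.126]
    - [-0.029,-0.104,0.13]
    - [-0.029,-0.104,0.13]
  grip: [0,0,0,0,0,0,0,0,0,0,0,0,0,0,0,0,0,0,0,0]

```text
clock: 5.0
tool_pos: [0.576, -0.1664, 0.2056]
eef_rot: [0.24, 0.908, 0.087, -0.333]
contact_force: [-0.1, 0.3, 0.5]
opening: 0.997
finger_force: 0.0
```

Run:
```python
from plan import *
X,M=stand(D,LE,S,CUP); show((X+Z*.11,M),(X+Z*.05,M),(X,M)); print(r.get_state()['q'].round(2),r.get_state()['tool_pos'])
im=cams.snapshot('side'); save(im,'s1.png')
```

```text
t 5.0 F [-0.08  0.27  0.5 ]
[ 0.5765 -0.1695  0.207 ] [-0.006, -0.005, 0.005] [-0.0006, -0.0024, -0.0023]
[ 0.5765 -0.1695  0.147 ] [-0.006, -0.005, 0.005] [-0.0394, -0.0023, 0.0435]
[ 0.5765 -0.1695  0.097 ] [-0.006, -0.005, 0.005] [-0.0717, -0.0023, 0.0816]
[ 0.57  1.18 -0.85  1.    0.39  1.82  0.91] [ 0.57597897 -0.16644416  0.20563014]
```

View pics/s1.png

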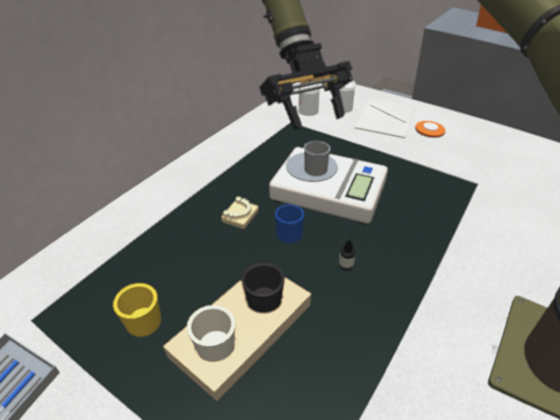

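The hand leans away from the tip side, straight over the cup at (316,158). Now I'll descend and grip.

jog_arm:
  turn:
    - [0,0,0]
    - [-0.006,-0.005,0.005]
    - [-0.006,-0.005,0.005]
    - [-0.006,-0.005,0.005]
    - [-0.006,-0.005,0.005]
    - [-0.006,-0.005,0.005]
    - [-0.006,-0.005,0.005]
    - [-0.006,-0.005,0.005]
    - [-0.006,-0.005,0.005]
    - [-0.006,-0.005,0.005]
    - [-0.006,-0.005,0.005]
    - [-0.006,-0.005,0.005]
    - [-0.006,-0.005,0.005]
    - [-0.006,-0.005,0.005]
  translation:
    - [-0.01,-0.002,0.01]
    - [-0.02,-0.002,0.02]
    - [-0.03,-0.002,0.032]
    - [-0.04,-0.002,0.044]
    - [-0.05,-0.002,0.056]
    - [-0.06,-0.002,0.068]
    - [-0.068,-0.002,0.077]
    - [-0.0717,-0.0023,0.0816]
    - [-0.0717,-0.0023,0.0816]
    - [-0.0717,-0.0023,0.0816]
    - [-0.0717,-0.0023,0.0816]
    - [-0.0717,-0.0023,0.0816]
    - [-0.0717,-0.0023,0.0816]
    - [-0.0717,-0.0023,0.0816]
  grip: [0,0,0,0,0,0,0,0,0,0.2,0.3,0.36,0.45,0.6]
  force: 12

```text
clock: 6.8
tool_pos: [0.5765, -0.1691, 0.0987]
eef_rot: [0.242, 0.908, 0.089, -0.33]
contact_force: [-0.0, -0.1, 1.2]
opening: 0.605
finger_force: 11.9
```

Run:
```python
from plan import *
X,M=stand(D,LE,S,CUP); show((X,M)); s=r.get_state(); print(s['opening'],s['finger_force'])
```

```text
t 6.8 F [-0.05 -0.13  1.16]
[ 0.5765 -0.1695  0.097 ] [-0.0, 0.001, 0.003] [-0.0012, -0.0003, 0.0012]
0.6046293794310692 11.859928734607763
```

```bash
sed -i 's/^HG=.030/HG=.0315/' kin.py
python3 - <<'E'
from plan import *
s=r.get_state(); X0=s['tool_pos']; X,M=stand(D,LE,S,CUP)
Xc,_=tipped(D,LE,S,0,.03,.085); print(X0,Xc)
up=X0+Z*.10
P=[X0+Z*h for h in(.005,.015,.03,.05,.07,.088)]
for f in(.03,.09,.18,.28,.38,.48,.58,.68,.78,.87,.94,.98,1,1): P.append(up+(Xc-up)*f)
print([rel(p,M)[1] for p in np.round(P,3)],rel(Xc,M))
q=s['q']
for p in P: q,e,a,sv=ik(q,p,M,100,.005); print(round(e+a,4),end=' ')
print(q.round(2))
E
```

```text
[ 0.57654216 -0.16914317  0.09874641] [0.54116249 0.25275    0.1405    ]
[[0.0031, 0.0004, -0.0042], [0.0095, 0.0004, -0.0119], [0.0192, 0.0004, -0.0234], [0.032, 0.0004, -0.0387], [0.0449, 0.0004, -0.0541], [0.0564, 0.0005, -0.0679], [0.0691, 0.0108, -0.0703], [0.078, 0.0314, -0.0588], [0.0907, 0.0629, -0.0404], [0.1048, 0.0978, -0.0206], [0.1203, 0.1322, -0.0011], [0.1344, 0.1671, 0.0186], [0.1496, 0.2024, 0.0392], [0.1644, 0.2369, 0.0595], [0.1786, 0.2718, 0.0793], [0.1919, 0.3032, 0.0969], [0.2023, 0.3269, 0.111], [0.2082, 0.3411, 0.1185], [0.211, 0.3484, 0.1235], [0.211, 0.3484, 0.1235]] ([-0.0, 0.001, 0.003], [0.2111, 0.3483, 0.1229])
0.0 0.0001 0.0 0.0 0.0 0.0 0.0 0.0 0.0 0.0 0.0 0.0 0.0 0.0 0.0 0.0 0.0 0.0 0.0001 0.0001 [ 0.11  1.2  -0.91  1.3   0.25  1.29  0.4 ]
```

jog_arm:
  turn:
    - [0,0,0]
    - [0,0,0]
    - [0,0,0]
    - [0,0,0]
    - [0,0,0]
    - [0,0,0]
    - [0,0,0]
    - [0,0,0]
    - [0,0,0]
    - [0,0,0]
    - [0,0,0]
    - [0,0,0]
    - [0,0,0]
    - [0,0,0]
    - [0,0,0]
    - [0,0,0]
    - [0,0,0]
    - [0,0,0]
    - [0,0,0]
    - [0,0,0]
  translation:
    - [0.003,0,-0.004]
    - [0.0095,0,-0.012]
    - [0.019,0,-0.0235]
    - [0.032,0,-0.0385]
    - [0.045,0,-0.054]
    - [0.0565,0.0005,-0.068]
    - [0.069,0.011,-0.07]
    - [0.078,0.0315,-0.059]
    - [0.091,0.063,-0.0405]
    - [0.105,0.098,-0.0205]
    - [0.12,0.132,-0.001]
    - [0.1345,0.167,0.0185]
    - [0.1495,0.2025,0.039]
    - [0.1645,0.237,0.0595]
    - [0.1785,0.272,0.079]
    - [0.192,0.303,0.097]
    - [0.2025,0.327,0.111]
    - [0.208,0.341,0.1185]
    - [0.211,0.348,0.123]
    - [0.211,0.348,0.123]
  grip: [0.6,0.6,0.6,0.6,0.6,0.6,0.6,0.6,0.6,0.6,0.6,0.6,0.6,0.6,0.6,0.6,0.6,0.6,0.6,0.6]
  force: 25

```text
clock: 9.3
tool_pos: [0.541, 0.2523, 0.1401]
eef_rot: [0.242, 0.908, 0.088, -0.33]
contact_force: [0.8, -1.4, -0.9]
opening: 0.607
finger_force: 24.8
```

Run:
```python
from plan import *
s=r.get_state(); print(s['tool_pos'],s['opening'],s['finger_force'],s['q'].round(2))
X,M=stand(D,LE,S,CUP)
im=cams.snapshot('side'); im2=cams.snapshot('top')
foot=s['tool_pos']-Z*HG
ims=[]
a=np.linspace(0,2*np.pi,60)
for n,i,(x0,y0) in(('side',im,(120,210)),('top',im2,(80,170))):
    b=cv2.resize(i,None,fx=2.5,fy=2.5,interpolation=cv2.INTER_CUBIC)
    P=np.c_[foot[0]+.0285*np.cos(a),foot[1]+.0285*np.sin(a),0*a+foot[2]+.058]
    cv2.polylines(b,[np.round(pix(n,P)*2.5).astype(np.int32)],True,(255,0,0),1)
    ims.append(b[int(y0*2.5):int(y0*2.5)+400,int(x0*2.5):int(x0*2.5)+400])
save(np.hstack(ims),'c1.png')
show(*[tipped(D,LE,S,np.radians(t),.025,z) for t,z in((0,.06),(40,.025),(60,.012),(76,.012))])
```

```text
[0.54095027 0.25234237 0.14010839] 0.6069523171635958 24.814927724932847 [ 0.1   1.2  -0.91  1.3   0.25  1.29  0.41]
t 9.4 F [ 0.37 -0.87 -1.14]
[0.5368 0.2552 0.1155] [-0.0, 0.002, 0.001] [-0.0111, 0.001, 0.0227]
[0.5458 0.2501 0.105 ] [0.0, -0.696, 0.001] [-0.0258, 0.001, 0.0241]
[0.5444 0.2509 0.1054] [0.001, -1.045, 0.001] [-0.0242, 0.001, 0.0249]
[0.5404 0.2532 0.1152] [0.001, -1.325, 0.001] [-0.0144, 0.001, 0.0203]
```

View pics/c1.png

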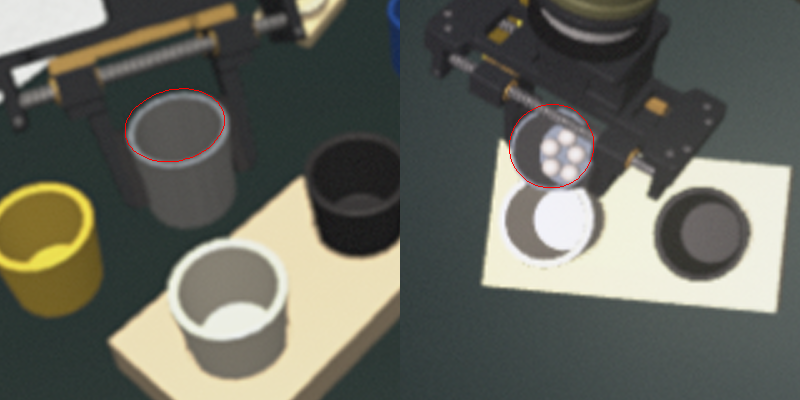

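The cup is held where I modelled it, with the five pellets inside at (565,150) in the crop, and the crucible is clear below. Next I'll tilt to about 76° with clearance.

Run:
```python
from plan import *
P=[tipped(D,LE,S,np.radians(t),.025,z) for t,z in((4,.083),(10,.078),(18,.066),(26,.056),(34,.047),(42,.039),(50,.031),(58,.024),(64,.019),(70,.015),(74,.012),(76,.012),(76,.012))]
q=r.get_state()['q']
L=[rel(*p) for p in P]
for p in P: q,e,a,sv=ik(q,*p,100,.005); print(round(e+a,4),p[0].round(3),end=' ')
print(); print([l[0] for l in L]); print([l[1] for l in L])
```

```text
0.0 [0.538 0.254 0.141] 0.0 [0.54  0.253 0.139] 0.0001 [0.543 0.252 0.132] 0.0 [0.544 0.251 0.127] 0.0 [0.545 0.25  0.123] 0.0 [0.546 0.25  0.12 ] 0.0 [0.546 0.25  0.118] 0.0 [0.545 0.251 0.116] 0.0001 [0.544 0.251 0.115] 0.0001 [0.542 0.252 0.115] 0.0001 [0.541 0.253 0.114] 0.0 [0.54  0.253 0.115] 0.0 [0.54  0.253 0.115] 
[[-0.0, -0.068, 0.001], [0.0, -0.173, 0.001], [0.0, -0.312, 0.001], [0.0, -0.452, 0.001], [0.0, -0.592, 0.001], [0.0, -0.731, 0.001], [0.0, -0.871, 0.001], [0.0, -1.011, 0.001], [0.001, -1.115, 0.001], [0.001, -1.22, 0.001], [0.001, -1.29, 0.001], [0.001, -1.325, 0.001], [0.001, -1.325, 0.001]]
[[0.0036, 0.001, 0.0024], [0.0007, 0.001, 0.0022], [-0.006, 0.001, 0.006], [-0.0106, 0.001, 0.0086], [-0.014, 0.001, 0.0106], [-0.016, 0.001, 0.0123], [-0.0174, 0.001, 0.0145], [-0.0177, 0.001, 0.0164], [-0.0174, 0.001, 0.0181], [-0.0163, 0.001, 0.0194], [-0.0157, 0.001, 0.0207], [-0.0144, 0.001, 0.0203], [-0.0144, 0.001, 0.0203]]
```

jog_arm:
  turn:
    - [0,-0.068,0]
    - [0,-0.173,0]
    - [0,-0.312,0]
    - [0,-0.452,0]
    - [0,-0.592,0]
    - [0,-0.731,0]
    - [0,-0.871,0]
    - [0,-1.011,0]
    - [0,-1.115,0]
    - [0,-1.22,0]
    - [0,-1.29,0]
    - [0,-1.325,0]
    - [0,-1.325,0]
    - [0,-1.325,0]
  translation:
    - [0.0036,0.001,0.0024]
    - [0.0007,0.001,0.0022]
    - [-0.006,0.001,0.006]
    - [-0.0106,0.001,0.0086]
    - [-0.014,0.001,0.0106]
    - [-0.016,0.001,0.0123]
    - [-0.0174,0.001,0.0145]
    - [-0.0177,0.001,0.0164]
    - [-0.0174,0.001,0.0181]
    - [-0.0163,0.001,0.0194]
    - [-0.0157,0.001,0.0207]
    - [-0.0144,0.001,0.0203]
    - [-0.0144,0.001,0.0203]
    - [-0.0144,0.001,0.0203]
  grip: [0.6,0.6,0.6,0.6,0.6,0.6,0.6,0.6,0.6,0.6,0.6,0.6,0.6,0.6]

```text
clock: 11.15
tool_pos: [0.5404, 0.2539, 0.1157]
eef_rot: [0.246, 0.919, -0.079, 0.298]
contact_force: [0.5, -0.4, -1.2]
opening: 0.606
finger_force: 24.8
```

Run:
```python
from plan import *
P=[tipped(D,LE,S,np.radians(76),.025,z) for z in(.012,.009,.006,.003,0)]
show(*P); s=r.get_state(); print(s['moment'],s['opening'],s['finger_force'])
im=cams.snapshot('side'); im2=cams.snapshot('top')
ims=[cv2.resize(i[y:y+130,x:x+130],None,fx=3,fy=3,interpolation=cv2.INTER_CUBIC) for i,x,y in((im,140,240),(im2,80,180))]
save(np.hstack(ims),'c2.png')
```

```text
t 11.15 F [ 0.45 -0.38 -1.18]
[0.5404 0.2532 0.1152] [0.002, -0.001, -0.001] [-0.0001, -0.0006, 0.0006]
[0.5404 0.2532 0.1122] [0.002, -0.001, -0.001] [0.0017, -0.0006, 0.003]
[0.5404 0.2532 0.1092] [0.002, -0.001, -0.001] [0.0035, -0.0006, 0.0054]
[0.5404 0.2532 0.1062] [0.002, -0.001, -0.001] [0.0052, -0.0006, 0.0079]
[0.5404 0.2532 0.1032] [0.002, -0.001, -0.001] [0.007, -0.0007, 0.0103]
[ 0.32419207  0.42195195 -0.02613283] 0.6056743178962278 24.840354580714497
```

View pics/c2.png

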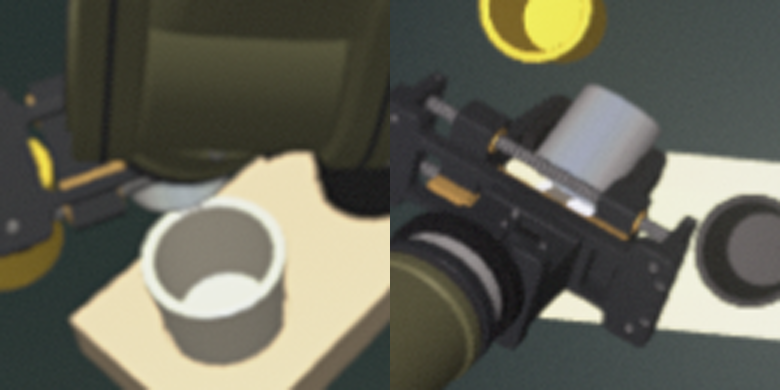

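jog_arm:
  turn:
    - [0,0,0]
    - [0,0,0]
    - [0,0,0]
    - [0,0,0]
    - [0,0,0]
    - [0,0,0]
    - [0,0,0]
    - [0,0,0]
  translation:
    - [0.0006,0,0.0008]
    - [0.0012,0,0.0016]
    - [0.0018,0,0.0024]
    - [0.0024,0,0.0032]
    - [0.0027,0,0.0036]
    - [0.003,0,0.004]
    - [0.0033,0,0.0044]
    - [0.0036,0,0.0048]
  grip: [0.6,0.6,0.6,0.6,0.6,0.6,0.6,0.6]

```text
clock: 12.25
tool_pos: [0.5397, 0.2545, 0.1095]
eef_rot: [0.245, 0.919, -0.079, 0.299]
contact_force: [-0.2, -0.4, -0.3]
opening: 0.606
finger_force: 24.9
```

jog_arm:
  turn:
    - [0,0,0]
    - [0,0,0]
    - [0,0,0]
  translation:
    - [0.0003,0,0.0004]
    - [0.0006,0,0.0008]
    - [0.0006,0,0.0008]
  grip: [0.6,0.6,0.6]

```text
clock: 12.62
tool_pos: [0.5402, 0.2543, 0.1089]
eef_rot: [0.245, 0.919, -0.079, 0.299]
contact_force: [-0.5, 0.2, 3.4]
opening: 0.603
finger_force: 25.1
```

jog_arm:
  turn:
    - [0,0,0]
    - [0,0,0]
    - [0,0,0]
  translation:
    - [0,0,0]
    - [0,0,0]
    - [0,0,0]
  grip: [0.6,0.6,0.6]

```text
clock: 13.0
tool_pos: [0.5401, 0.2543, 0.1088]
eef_rot: [0.245, 0.919, -0.079, 0.299]
contact_force: [-0.0, -0.6, 5.0]
opening: 0.603
finger_force: 25.2
```

Run:
```python
from plan import *
F=[]
for i in range(2):
    im=cams.snapshot('side' if i else 'top'); s=r.get_state(); F.append(np.r_[s['contact_force'],s['moment'],s['tool_pos']])
    save(im,f'r{i}.png')
print(np.round(F,3))
ims=[cv2.resize(cv2.cvtColor(cv2.imread(f'pics/r{k}.png')[y:y+90,x:x+90],cv2.COLOR_BGR2RGB),None,fx=4,fy=4,interpolation=cv2.INTER_CUBIC) for k,x,y in((1,150,280),(0,100,190))]
save(np.hstack(ims),'c3.png')
```

```text
[[-3.320e-01  5.220e-01  3.913e+00  3.000e-03 -8.600e-02 -4.800e-02
   5.400e-01  2.540e-01  1.090e-01]
 [ 2.510e-01 -9.600e-01  5.671e+00 -2.500e-02 -7.700e-02 -7.700e-02
   5.400e-01  2.540e-01  1.090e-01]]
```

View pics/c3.png

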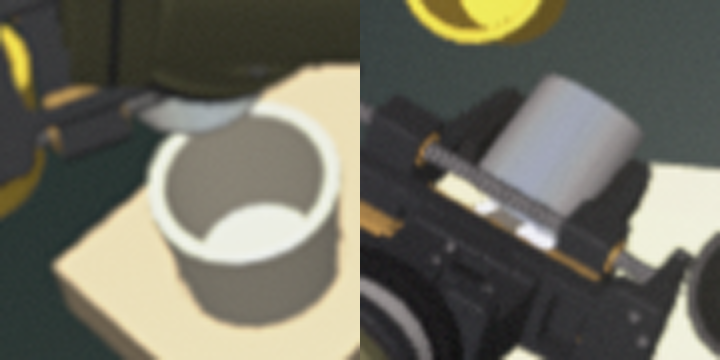

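The cup's lip rests on the crucible's far rim near (205,125) in the crop, at about 5 N, and it overhangs inward slightly. Now I'll tip slowly about the lip.

Run:
```python
from plan import *
s=r.get_state(); X0=s['tool_pos']; T=R.from_quat(s['eef_rot']).as_matrix()
Xt,_=tipped(D,LE,S,np.radians(76),.025,0); lip=X0+(CR-D*.025-Xt); print('lip rel',lip-CR)
tu=[];tr=[];q=s['q']
for th,z in [(0,.0005),(3,.001),(6,.001),(8,.001),(10,.001),(12,.001),(14,.001),(16,.001),(18,.001),(20,.001),(22,.001),(24,.001),(26,.001),(28,.001),(30,.001),(32,.001),(33,.001)]:
    M=R.from_rotvec(np.cross(Z,D)*np.radians(th)).as_matrix(); X=lip+M@(X0-lip)+Z*z
    u,v=rel(X,M@T); tu.append(u);tr.append(v); q,e,a,sv=ik(q,X,M@T,100,.005); print(round(e+a,4),end=' ')
print(q.round(2));print(tu);print(tr)
```

```text
lip rel [ 0.0213703 -0.0113546  0.0055951]
0.0 0.0 0.0 0.0 0.0 0.0 0.0 0.0 0.0 0.0 0.0 0.0 0.0 0.0 0.0 0.0 0.0 [-1.17  1.17  0.17  2.07  1.57  1.04 -1.67]
[[0.0, 0.0, 0.0], [0.0, -0.052, -0.0], [0.0, -0.105, -0.0], [0.0, -0.14, -0.0], [0.0, -0.175, -0.0], [0.0, -0.209, -0.001], [0.0, -0.244, -0.001], [0.0, -0.279, -0.001], [0.0, -0.314, -0.001], [0.0, -0.349, -0.001], [0.0, -0.384, -0.001], [0.0, -0.419, -0.001], [0.0, -0.454, -0.001], [0.0, -0.489, -0.001], [0.0, -0.524, -0.001], [0.0, -0.559, -0.001], [0.0, -0.576, -0.002]]
[[-0.0003, 0.0, -0.0004], [-0.0006, 0.0, -0.0028], [-0.0006, 0.0, -0.0049], [-0.0005, 0.0, -0.0062], [-0.0003, 0.0, -0.0076], [-0.0002, 0.0, -0.0089], [0.0001, 0.0, -0.0103], [0.0004, 0.0, -0.0116], [0.0007, 0.0, -0.0129], [0.0011, 0.0, -0.0142], [0.0015, 0.0, -0.0155], [0.002, 0.0, -0.0168], [0.0025, 0.0, -0.018], [0.003, 0.0001, -0.0193], [0.0036, 0.0001, -0.0205], [0.0043, 0.0001, -0.0217], [0.0046, 0.0001, -0.0223]]
```

jog_arm:
  turn:
    - [0,0,0]
    - [0,-0.052,0]
    - [0,-0.105,0]
    - [0,-0.14,0]
    - [0,-0.175,0]
    - [0,-0.21,0]
    - [0,-0.245,0]
    - [0,-0.28,0]
    - [0,-0.315,0]
    - [0,-0.35,0]
    - [0,-0.385,0]
    - [0,-0.42,0]
    - [0,-0.455,0]
    - [0,-0.49,0]
    - [0,-0.525,0]
    - [0,-0.56,0]
    - [0,-0.576,0]
    - [0,-0.576,0]
    - [0,-0.576,0]
  translation:
    - [-0.0003,0,-0.0004]
    - [-0.0006,0,-0.0028]
    - [-0.0006,0,-0.0049]
    - [-0.0005,0,-0.0062]
    - [-0.0003,0,-0.0076]
    - [-0.0002,0,-0.0089]
    - [0.0001,0,-0.0103]
    - [0.0004,0,-0.0116]
    - [0.0007,0,-0.0129]
    - [0.0011,0,-0.0142]
    - [0.0015,0,-0.0155]
    - [0.002,0,-0.0168]
    - [0.0025,0,-0.018]
    - [0.003,0,-0.0193]
    - [0.0036,0,-0.0205]
    - [0.0043,0,-0.0217]
    - [0.0046,0,-0.0223]
    - [0.0046,0,-0.0223]
    - [0.0046,0,-0.0223]
  grip: [0.6,0.6,0.6,0.6,0.6,0.6,0.6,0.6,0.6,0.6,0.6,0.6,0.6,0.6,0.6,0.6,0.6,0.6,0.6]

```text
clock: 15.48
tool_pos: [0.5253, 0.2627, 0.1241]
eef_rot: [0.213, 0.796, -0.145, 0.547]
contact_force: [-0.2, 0.6, -0.8]
opening: 0.609
finger_force: 24.9
```

Run:
```python
from plan import *
s=r.get_state(); print(s['tool_pos'],s['contact_force'],s['finger_force'],s['q'].round(2))
im=cams.snapshot('side'); im2=cams.snapshot('top')
ims=[cv2.resize(i[y:y+100,x:x+100],None,fx=4,fy=4,interpolation=cv2.INTER_CUBIC) for i,x,y in((im,150,270),(im2,90,190))]
save(np.hstack(ims),'c4.png')
```

```text
[0.52530073 0.2626975  0.12408458] [-0.18154783  0.60930289 -0.76665091] 24.873895610756843 [-1.23  1.18  0.27  2.08  1.56  0.95 -1.68]
```

View pics/c4.png

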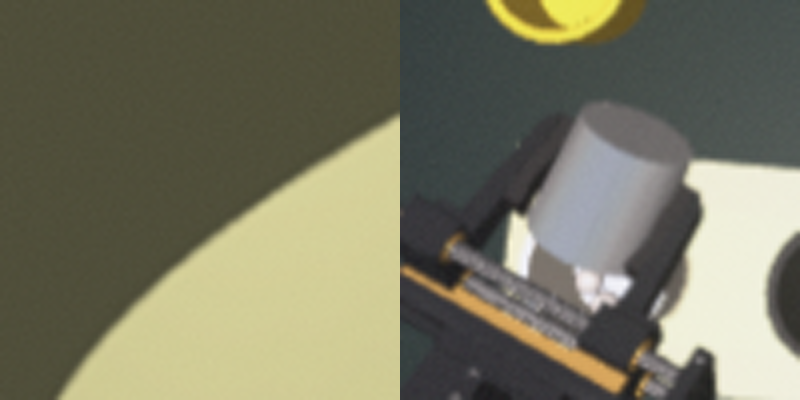

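The side camera is blocked by the forearm. The top crop shows pellets in the crucible around (600,290). I'll tip a little further, hold, then tip back with a small lift.

Run:
```python
from plan import *
s=r.get_state(); X0=s['tool_pos']; T=R.from_quat(s['eef_rot']).as_matrix()
Xt,_=tipped(D,LE,S,np.radians(109),.025,0); lip=X0+(CR-D*.025-Xt); print('lip rel',lip-CR)
tu=[];tr=[];q=s['q']
for th,z,b in [(2,.001,0),(4,.001,0)]+[(4,.001,0)]*5+[(-4,.004,0),(-12,.01,0),(-20,.017,.002),(-28,.026,.004),(-36,.036,.006),(-44,.046,.008),(-52,.058,.01),(-60,.068,.013),(-68,.078,.016),(-76,.088,.02),(-84,.098,.025),(-92,.108,.03),(-100,.117,.035)]:
    M=R.from_rotvec(np.cross(Z,D)*np.radians(th)).as_matrix(); X=lip+M@(X0-lip)+Z*z-D*b
    u,v=rel(X,M@T); tu.append(u);tr.append(v); q,e,a,sv=ik(q,X,M@T,100,.005); print(round(e+a,4),X.round(3),end=' ')
print(q.round(2));print(tu);print(tr)
```

```text
lip rel [ 0.02115895 -0.01141807  0.00655881]
0.0 [0.524 0.263 0.126] 0.0 [0.523 0.264 0.126] 0.0 [0.523 0.264 0.126] 0.0 [0.523 0.264 0.126] 0.0 [0.523 0.264 0.126] 0.0 [0.523 0.264 0.126] 0.0 [0.523 0.264 0.126] 0.0001 [0.527 0.261 0.127] 0.0 [0.531 0.259 0.13 ] 0.0 [0.537 0.256 0.134] 0.0 [0.542 0.253 0.139] 0.0 [0.546 0.251 0.144] 0.0 [0.55  0.249 0.149] 0.0 [0.553 0.247 0.156] 0.0 [0.556 0.245 0.161] 0.0 [0.559 0.243 0.165] 0.0 [0.562 0.241 0.17 ] 0.0 [0.565 0.24  0.175] 0.0 [0.568 0.238 0.18 ] 0.0001 [0.57  0.237 0.184] [ 0.06  1.06 -0.79  1.3   0.22  1.27  0.44]
[[-0.0, -0.035, -0.0], [-0.0, -0.07, -0.0], [-0.0, -0.07, -0.0], [-0.0, -0.07, -0.0], [-0.0, -0.07, -0.0], [-0.0, -0.07, -0.0], [-0.0, -0.07, -0.0], [0.0, 0.07, 0.0], [0.0, 0.209, 0.001], [0.0, 0.349, 0.001], [0.001, 0.489, 0.001], [0.001, 0.628, 0.002], [0.001, 0.768, 0.002], [0.001, 0.908, 0.002], [0.001, 1.047, 0.003], [0.001, 1.187, 0.003], [0.002, 1.326, 0.003], [0.002, 1.466, 0.004], [0.002, 1.606, 0.004], [0.002, 1.745, 0.004]]
[[-0.001, 0.0, -0.0017], [-0.001, 0.0, -0.0031], [-0.001, 0.0, -0.0031], [-0.001, 0.0, -0.0031], [-0.001, 0.0, -0.0031], [-0.001, 0.0, -0.0031], [-0.001, 0.0, -0.0031], [-0.0035, 0.0, 0.0013], [-0.0081, -0.0, 0.0045], [-0.0136, -0.0, 0.0089], [-0.0202, -0.0, 0.0124], [-0.0272, -0.0, 0.0152], [-0.0335, -0.0, 0.0174], [-0.0412, 0.0, 0.0184], [-0.047, 0.0, 0.0204], [-0.0524, 0.0, 0.0218], [-0.0579, 0.0, 0.0233], [-0.0637, 0.0, 0.0251], [-0.0694, 0.0, 0.0261], [-0.0742, 0.0, 0.0267]]
```

Run:
```python
from plan import *
s=r.get_state(); X0=s['tool_pos']; T=R.from_quat(s['eef_rot']).as_matrix()
Xt,_=tipped(D,LE,S,np.radians(109),.025,0); lip=X0+(CR-D*.025-Xt)
tu=[];tr=[];q=s['q']
for th,z,b in [(2,.001,0),(4,.001,0)]+[(4,.001,0)]*5+[(-4,.003,0),(-12,.005,0),(-20,.007,0),(-28,.008,0),(-36,.009,0),(-44,.010,0),(-52,.013,0.002),(-60,.023,.006),(-68,.040,.012),(-76,.060,.018),(-84,.08,.025),(-92,.1,.03),(-100,.117,.035)]:
    M=R.from_rotvec(np.cross(Z,D)*np.radians(th)).as_matrix(); X=lip+M@(X0-lip)+Z*z-D*b
    u,v=rel(X,M@T); tu.append(u);tr.append(v); q,e,a,sv=ik(q,X,M@T,100,.005); print(round(e+a,4),end=' ')
print(q.round(2));print(tr)
```

```text
0.0 0.0 0.0 0.0 0.0 0.0 0.0 0.0001 0.0001 0.0 0.0 0.0 0.0 0.0 0.0 0.0 0.0 0.0 0.0 0.0001 [ 0.07  1.07 -0.84  1.3   0.26  1.28  0.41]
[[-0.001, 0.0, -0.0017], [-0.001, 0.0, -0.0031], [-0.001, 0.0, -0.0031], [-0.001, 0.0, -0.0031], [-0.001, 0.0, -0.0031], [-0.001, 0.0, -0.0031], [-0.001, 0.0, -0.0031], [-0.0026, -0.0, 0.0016], [-0.0034, -0.0, 0.0062], [-0.0035, -0.0, 0.0107], [-0.002, -0.0, 0.0151], [0.0002, -0.0, 0.0192], [0.0029, -0.0001, 0.0229], [0.0036, -0.0001, 0.0271], [-0.0025, -0.0001, 0.03], [-0.0155, -0.0001, 0.0317], [-0.0311, -0.0, 0.0315], [-0.0469, -0.0, 0.0315], [-0.0619, 0.0, 0.0289], [-0.0742, 0.0, 0.0267]]
```

jog_arm:
  turn:
    - [0,-0.035,0]
    - [0,-0.07,0]
    - [0,-0.07,0]
    - [0,-0.07,0]
    - [0,-0.07,0]
    - [0,-0.07,0]
    - [0,-0.07,0]
    - [0,0.07,0]
    - [0,0.209,0]
    - [0,0.349,0]
    - [0,0.489,0]
    - [0,0.628,0]
    - [0,0.768,0]
    - [0,0.908,0.002]
    - [0,1.047,0.003]
    - [0,1.187,0.003]
    - [0,1.326,0.003]
    - [0,1.466,0.004]
    - [0.002,1.606,0.004]
    - [0.002,1.745,0.004]
  translation:
    - [-0.001,0,-0.0017]
    - [-0.001,0,-0.0031]
    - [-0.001,0,-0.0031]
    - [-0.001,0,-0.0031]
    - [-0.001,0,-0.0031]
    - [-0.001,0,-0.0031]
    - [-0.001,0,-0.0031]
    - [-0.0026,0,0.0016]
    - [-0.0034,0,0.0062]
    - [-0.0035,0,0.0107]
    - [-0.002,0,0.0151]
    - [0.0002,0,0.0192]
    - [0.0029,0,0.0229]
    - [0.0036,0,0.0271]
    - [-0.0025,0,0.03]
    - [-0.0155,0,0.0317]
    - [-0.0311,0,0.0315]
    - [-0.0469,0,0.0315]
    - [-0.0619,0,0.0289]
    - [-0.0742,0,0.0267]
  grip: [0.6,0.6,0.6,0.6,0.6,0.6,0.6,0.6,0.6,0.6,0.6,0.6,0.6,0.6,0.6,0.6,0.6,0.6,0.6,0.6]

```text
clock: 18.08
tool_pos: [0.5701, 0.2356, 0.1841]
eef_rot: [0.25, 0.93, 0.07, -0.26]
contact_force: [0.3, 1.4, -0.7]
opening: 0.613
finger_force: 24.9
```

Run:
```python
from plan import *
s=r.get_state(); print(s['clock'],s['tool_pos'],s['contact_force'],s['finger_force'],s['q'].round(2))
im=cams.snapshot('side'); im2=cams.snapshot('top')
ims=[cv2.resize(i[y:y+130,x:x+130],None,fx=3,fy=3,interpolation=cv2.INTER_CUBIC) for i,x,y in((im,150,240),(im2,90,170))]
save(np.hstack(ims),'c5.png')
X,M=stand(D,LE,S,PAN)
X0=s['tool_pos']; 
Xu=X+Z*.09
P=[X0+(Xu-X0)*f for f in(.03,.09,.18,.28,.38,.48,.58,.68,.78,.87,.94,.98,1)]+[X+Z*h for h in(.075,.055,.035,.02,.01,.006)]
print(X,rel(X,M)[0],[rel(p,M)[1] for p in np.round(P,4)])
```

```text
18.075 [0.57011102 0.23561846 0.18406724] [ 0.31501813  1.37402792 -0.66459065] 24.88228256390773 [ 0.07  1.07 -0.81  1.29  0.23  1.28  0.43]
[ 0.59   -0.179   0.0985] [0.004, 0.157, -0.008] [[-0.0016, -0.0096, -0.0044], [-0.0132, -0.0304, -0.0116], [-0.0305, -0.0616, -0.0225], [-0.0499, -0.0964, -0.0345], [-0.0692, -0.131, -0.0466], [-0.0886, -0.1658, -0.0586], [-0.1079, -0.2006, -0.0706], [-0.1271, -0.2352, -0.0827], [-0.1465, -0.2699, -0.0947], [-0.1639, -0.3012, -0.1055], [-0.1774, -0.3254, -0.1139], [-0.1851, -0.3393, -0.1188], [-0.189, -0.3463, -0.1212], [-0.1967, -0.3463, -0.1083], [-0.207, -0.3462, -0.0912], [-0.2173, -0.3462, -0.074], [-0.225, -0.3462, -0.0612], [-0.2302, -0.3461, -0.0526], [-0.2322, -0.3461, -0.0492]]
```

View pics/c5.png

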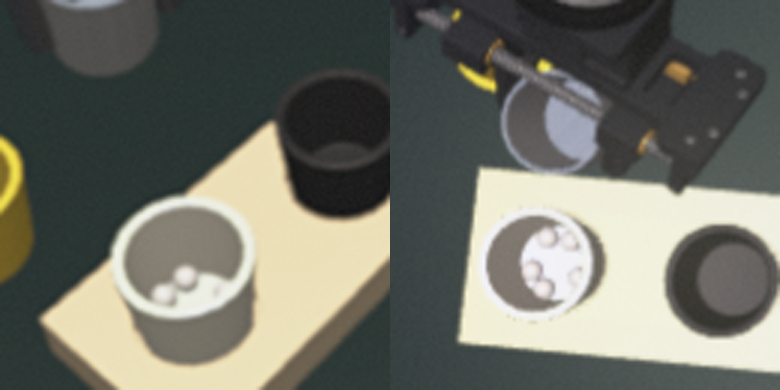

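All five pellets are in the white crucible, around (550,260) in the crop, and the cup is empty. Next I'll carry it back over the pan.

jog_arm:
  turn:
    - [0.002,0.08,0]
    - [0.004,0.157,-0.008]
    - [0.004,0.157,-0.008]
    - [0.004,0.157,-0.008]
    - [0.004,0.157,-0.008]
    - [0.004,0.157,-0.008]
    - [0.004,0.157,-0.008]
    - [0.004,0.157,-0.008]
    - [0.004,0.157,-0.008]
    - [0.004,0.157,-0.008]
    - [0.004,0.157,-0.008]
    - [0.004,0.157,-0.008]
    - [0.004,0.157,-0.008]
    - [0.004,0.157,-0.008]
    - [0.004,0.157,-0.008]
    - [0.004,0.157,-0.008]
    - [0.004,0.157,-0.008]
    - [0.004,0.157,-0.008]
  translation:
    - [-0.0016,-0.0096,-0.0044]
    - [-0.0132,-0.0304,-0.0116]
    - [-0.0305,-0.0616,-0.0225]
    - [-0.05,-0.0964,-0.0345]
    - [-0.069,-0.131,-0.0466]
    - [-0.0886,-0.1658,-0.0586]
    - [-0.108,-0.2006,-0.0706]
    - [-0.127,-0.2352,-0.0827]
    - [-0.1465,-0.27,-0.0947]
    - [-0.164,-0.3012,-0.1055]
    - [-0.1774,-0.3254,-0.1139]
    - [-0.185,-0.3393,-0.1188]
    - [-0.189,-0.3463,-0.1212]
    - [-0.197,-0.3463,-0.1083]
    - [-0.207,-0.3462,-0.0912]
    - [-0.2173,-0.3462,-0.074]
    - [-0.225,-0.3462,-0.0612]
    - [-0.225,-0.3462,-0.0612]
  grip: [0.6,0.6,0.6,0.6,0.6,0.6,0.6,0.6,0.6,0.6,0.6,0.6,0.6,0.6,0.6,0.6,0.6,0.6]

```text
clock: 20.42
tool_pos: [0.5896, -0.1745, 0.1179]
eef_rot: [0.239, 0.908, 0.088, -0.332]
contact_force: [0.2, -0.3, -0.3]
opening: 0.605
finger_force: 24.9
```

Run:
```python
from plan import *
s=r.get_state(); print(s['clock'],s['tool_pos'],s['contact_force'],s['q'].round(2))
X,M=stand(D,LE,S,PAN); show(*[(X+Z*h,M) for h in(.02,.01,.005,0,-.002)])
im=cams.snapshot('side')
foot=s['tool_pos']-Z*HG; a=np.linspace(0,2*np.pi,60)
b=cv2.resize(im[105:205,260:400],None,fx=5,fy=5,interpolation=cv2.INTER_CUBIC)
for rad,z in((.0285,.058),(.0265,0)):
    P=np.c_[foot[0]+rad*np.cos(a),foot[1]+rad*np.sin(a),0*a+foot[2]+z]
    cv2.polylines(b,[np.round((pix('side',P)-[260,105])*5+2).astype(np.int32)],True,(255,0,0),1)
save(b,'c6.png')
```

```text
20.425 [ 0.58955349 -0.17451034  0.11790532] [ 0.19700749 -0.28197908 -0.25542726] [ 0.53  1.28 -0.75  0.96  0.39  1.73  0.99]
t 20.43 F [ 0.2  -0.28 -0.26]
[ 0.59   -0.179   0.1185] [-0.004, -0.003, 0.007] [-0.0016, -0.0037, -0.0021]
[ 0.59   -0.179   0.1085] [-0.004, -0.003, 0.007] [-0.0081, -0.0037, 0.0055]
[ 0.59   -0.179   0.1035] [-0.004, -0.003, 0.007] [-0.0113, -0.0037, 0.0093]
[ 0.59   -0.179   0.0985] [-0.004, -0.003, 0.007] [-0.0145, -0.0037, 0.0131]
[ 0.59   -0.179   0.0965] [-0.004, -0.003, 0.007] [-0.0158, -0.0037, 0.0147]
```

View pics/c6.png

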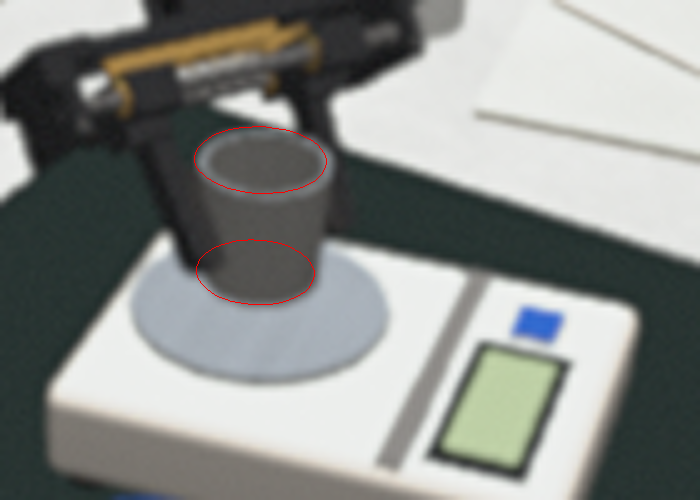

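The cup is upright over the pan, with its foot at (258,300) in the crop. I'll lower it gently until it touches.

jog_arm:
  turn:
    - [0,0,0]
    - [0,0,0.007]
    - [0,0,0.007]
    - [0,0,0.007]
    - [0,0,0.007]
    - [0,0,0.007]
    - [0,0,0.007]
    - [0,0,0.007]
  translation:
    - [-0.0035,-0.002,0.0005]
    - [-0.0055,-0.0035,0.0025]
    - [-0.0075,-0.0035,0.005]
    - [-0.0095,-0.0035,0.007]
    - [-0.011,-0.0035,0.009]
    - [-0.012,-0.0035,0.0102]
    - [-0.0128,-0.0035,0.0112]
    - [-0.0128,-0.0035,0.0112]
  grip: [0.6,0.6,0.6,0.6,0.6,0.6,0.6,0.6]

```text
clock: 21.48
tool_pos: [0.5909, -0.1791, 0.1028]
eef_rot: [0.243, 0.908, 0.087, -0.331]
contact_force: [-1.1, 0.3, -1.0]
opening: 0.604
finger_force: 24.9
```

jog_arm:
  turn:
    - [0,0,0]
    - [0,0,0]
    - [0,0,0]
  translation:
    - [-0.0004,0,0.0004]
    - [-0.0007,0,0.0008]
    - [-0.0007,0,0.0008]
  grip: [0.6,0.6,0.6]

```text
clock: 21.85
tool_pos: [0.591, -0.1791, 0.1018]
eef_rot: [0.243, 0.908, 0.087, -0.331]
contact_force: [0.4, -0.2, -1.2]
opening: 0.601
finger_force: 24.9
```

jog_arm:
  turn:
    - [0,0,0]
    - [0,0,0]
    - [0,0,0]
    - [0,0,0]
  translation:
    - [-0.0004,0,0.0004]
    - [-0.0007,0,0.0008]
    - [-0.001,0,0.0012]
    - [-0.001,0,0.0012]
  grip: [0.6,0.6,0.6,0.6]

```text
clock: 22.35
tool_pos: [0.5909, -0.1791, 0.1002]
eef_rot: [0.243, 0.908, 0.087, -0.331]
contact_force: [-0.1, -0.6, -0.4]
opening: 0.603
finger_force: 24.9
```

jog_arm:
  turn:
    - [0,0,0]
    - [0,0,0]
    - [0,0,0]
  translation:
    - [-0.0004,0,0.0004]
    - [-0.0007,0,0.0008]
    - [-0.0007,0,0.0008]
  grip: [0.6,0.6,0.6]

```text
clock: 22.72
tool_pos: [0.5909, -0.1791, 0.0991]
eef_rot: [0.243, 0.908, 0.087, -0.331]
contact_force: [-0.1, 1.0, -0.2]
opening: 0.606
finger_force: 24.9
```

jog_arm:
  turn:
    - [0,0,0]
    - [0,0,0]
    - [0,0,0]
  translation:
    - [-0.0004,0,0.0004]
    - [-0.0007,0,0.0008]
    - [-0.0007,0,0.0008]
  grip: [0.6,0.6,0.6]

```text
clock: 23.1
tool_pos: [0.591, -0.1792, 0.0988]
eef_rot: [0.243, 0.908, 0.087, -0.331]
contact_force: [0.2, -0.8, 5.7]
opening: 0.601
finger_force: 24.8
```

jog_arm:
  turn:
    - [0,0,0]
    - [0,0,0]
    - [0,0,0]
  translation:
    - [-0.0003,0,0.0004]
    - [-0.0003,0,0.0004]
    - [-0.0003,0,0.0004]
  grip: [0.6,0.6,0.6]

```text
clock: 23.48
tool_pos: [0.591, -0.1792, 0.0987]
eef_rot: [0.243, 0.908, 0.087, -0.331]
contact_force: [-0.8, -1.6, 6.8]
opening: 0.606
finger_force: 24.7
```

The foot is on the pan, at the same height as the original grasp. I'll ease the grip, open and withdraw straight up.

jog_arm:
  turn:
    - [0,0,0]
    - [0,0,0]
  translation:
    - [0.0002,0,-0.0002]
    - [0.0003,0,-0.0004]
  grip: [0.6,0.6]
  force: 4

```text
clock: 23.72
tool_pos: [0.5911, -0.1792, 0.0985]
eef_rot: [0.243, 0.908, 0.087, -0.331]
contact_force: [-0.1, -0.5, 4.9]
opening: 0.612
finger_force: 3.9
```

jog_arm:
  turn:
    - [0,0,0]
    - [0,0,0]
    - [0,0,0]
    - [0,0,0]
    - [0,0,0]
    - [0,0,0]
    - [0,0,0]
    - [0,0,0]
  translation:
    - [0,0,0]
    - [0,0,0]
    - [0,0,0]
    - [0,0,0]
    - [0,0,0]
    - [0,0,0]
    - [0,0,0]
    - [0,0,0]
  grip: [0.35,0.3,0.25,0.2,0.1,0,0,0]

```text
clock: 24.72
tool_pos: [0.591, -0.1792, 0.0981]
eef_rot: [0.243, 0.908, 0.087, -0.331]
contact_force: [-0.5, 0.1, -0.6]
opening: 1.0
finger_force: 0.0
```

jog_arm:
  turn:
    - [0,0,0]
    - [0,0,0]
    - [0,0,0]
    - [0,0,0]
    - [0,0,0]
    - [0,0,0]
    - [0,0,0]
    - [0,0,0]
    - [0,0,0]
  translation:
    - [0.002,0,-0.0024]
    - [0.006,0,-0.007]
    - [0.013,0,-0.015]
    - [0.023,0,-0.027]
    - [0.036,0,-0.042]
    - [0.052,0,-0.061]
    - [0.065,0,-0.076]
    - [0.072,0,-0.084]
    - [0.072,0,-0.084]
  grip: [0,0,0,0,0,0,0,0,0]

```text
clock: 25.85
tool_pos: [0.5904, -0.1784, 0.2095]
eef_rot: [0.243, 0.908, 0.087, -0.33]
contact_force: [-0.7, -0.2, 0.2]
opening: 1.0
finger_force: 0.0
```

Run:
```python
from plan import *
im=cams.snapshot('side'); t=cams.snapshot('top'); s=r.get_state(); print(s['clock'],s['tool_pos'],s['opening'],s['contact_force'])
for c in('side','top'): print(c,[(np.round(d['position'],3),round(d['p'],2)) for d in models.place_of(c,'cup')])
save(np.hstack([cv2.resize(im[100:220,250:390],(400,343)),cv2.resize(im[270:390,150:290],(400,343))]),'c7.png')
```

```text
25.95 [ 0.58979903 -0.17847055  0.20808201] 1.00000982858026 [-0.14651614 -0.00610904 -0.02820386]
side [(array([ 0.55 , -0.017,  0.001]), 0.8), (array([ 0.591, -0.176,  0.061]), 0.64)]
top [(array([ 0.591, -0.18 ,  0.07 ]), 0.89), (array([ 0.546, -0.019, -0.003]), 0.77)]
```

View pics/c7.png

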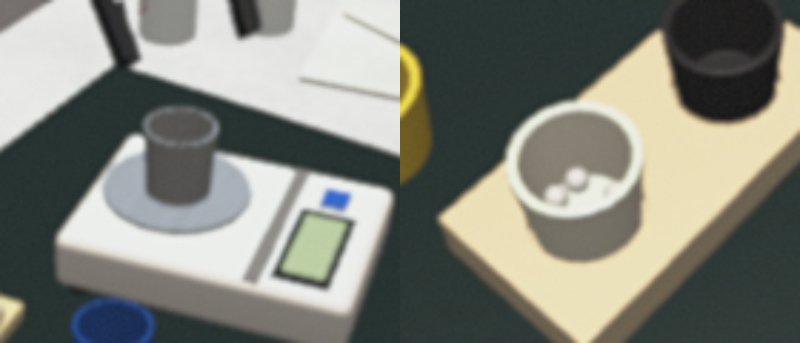

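The cup stands upright mid-pan at (180,155) in the crop, released. The pellets are in the white crucible at (575,185), still in its seat, so I'll hand the job in.

```bash
python3 -c "
from plant import r
print(r.finish_job())"
```

```text
the job is handed in; nothing more can be done
None
```

The job is handed in, with no verdict returned: all five pellets are in the white crucible, still in its seat, and the empty cup stands released and upright about mid-pan; I saw no spill and nothing else disturbed.

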